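# Put the stone away and hold the clamp arm off its ball

### The arm

A 7-joint arm with a two-finger parallel gripper is mounted at the origin on the work surface. World frame = base frame: x ahead of the robot, y to its left, z up, the work surface at z = 0. Lengths are in m, angles in rad, forces in N, time in s.
With the tool pointing down it reaches from about 0.425 to 0.875 m from the base axis. Payload 8.4 kg.
Tool frame: the origin (TCP) lies at the very end of the fingers, on their centre line; the grasp point (between the pads) lies 19 mm behind it (manip.grip_point_offset is the distance from the TCP to the grasp point, in m); z points along the fingers, y is the line along which they close (so a half turn about z gives the same grasp; the last joint's range is limited). The gripper opens to 87 mm and grips with 3 to 60 N. Pads are 19 mm wide; open, the fingers measure 117 mm over their backs; the gripper's body (75 mm by 190 mm) begins 51 mm behind the grasp point.
Start: joints at [1.22, 0.333, 0.04, 1.465, -0.013, 1.343, -0.059], TCP at [0.162, -0.629, 0.223] pointing down, gripper open.
Joint ranges: [-2.58, 2.58], [-0.38, 2.09], [-1.3, 1.39], [0.25, 2.4], [-1.5, 4.64], [0.08, 2.09], [-2.65, 2.65]. Speed limits (rad/s): [2.22, 2.22, 2.79, 2.79, 3.14, 3.14, 3.14].

### API

Orientations are given as [roll, pitch, yaw] about the fixed x, y, z axes, in that order (R = Rz(yaw) Ry(pitch) Rx(roll)).
In Python, from plant import manip, cams gives the robot as it stands. The module is installed in compiled form; this text tells all that it offers.
- The arm moves only by the tool play_rows, never from a script. Its argument "deltas" is a list that holds one entry, the list of rows, each a list of 7 numbers: the opening, from 0 (shut) to 1 (fully open), then the shift along the tool's x, y, z in mm, then the turn, a rotation vector about the tool's x, y, z in degrees. In form: [[[fingers, tx, ty, tz, rx, ry, rz], ...]]. A call has 1 to 10 rows; each row shifts and turns the commanded pose from where the row before left it, along the tool's axes as they then stand; what a row does not reach is not made up. A row lasts 1/10 s, in which the tool goes at most 50 mm and 8.59 degrees, less where a joint would pass 70% of its speed; a pose out of reach is approached as far as the arm can. A call with a gripper value outside its range is refused whole. The fingers move at their own pace and stop on an object; "force" is the grip in N (left out, the last holds). Time passes only in rows, so rows that do not move let the fingers close. It gives the time, the measured TCP pose, the force, the opening and the grip force at its end, in the units of the state.
- manip.sense(): the state, without advancing time (a new reading comes with each control period).
- cams.get_image(name): name is "side" or "top" or "wrist"; returns a dict with "color" (384x512x3 uint8, red, green, blue), "fx", "fy", "cx", "cy" (pixels), "k1" (the pictures are not rectified: a ray, as slopes to the right and down, at radius r is drawn at 1 + k1 r^2 times it, then the intrinsics apply), "extrinsics" (4x4, takes a point from world to camera coordinates). Camera axes: x right, y up, looking along -z (the intrinsics and any distortion apply to the point x, -y, -z); pixel columns grow to the right and rows downward; lengths in m; the calibration is good to about 2 mm. A picture is of the moment at which its call begins. There is no depth.
- manip.close_job(): hands the job in; it is judged then, once.
The state is a dict: "time_s": time; "joints": joint angles; "joint_velocities": joint speeds; "effort": joint torques, N m; "ee_pos": TCP position; "ee_rot": TCP orientation; "contact_force": force on the tool from outside, world axes, zero at the start; "wrist_torque": the same for the moment, N m; "gripper_width": opening from 0.0 (shut) to 1.0 (fully open); "grip_force": force on a finger pad.
Only numpy, scipy, OpenCV 4.12 (cv2) and the standard library are available. Lean on these libraries where they do the work, as an engineer would, in place of code of your own. Each camera call takes 0.05 s, during which the arm holds its last target. There are 200 camera calls.

### The job

The insert in the polishing fixture is ready to come out: first lay the India stone from its wooden rest in the open drawer of the tool chest and slide the drawer fully shut. Then take the upright tab of the spring latch on the clamp arm, pull it sideways away from the arm as far as it goes, lift the arm's coupling end off its ball by the tab until it is about 65 mm up, and finish there, still holding it raised. Leave the insert and everything else on the bench where it is.

Things in the scene. Friction and masses are not known exactly. Their poses are not given: they have to be found in the camera images.
- fixture: Steel polishing fixture, fixed to the bench: base plate 260 x 100 x 14 mm (x, y, z), origin at the centre of its underside, z up. A hinged clamp arm lies along its x axis, 47 to 61 mm above the bench: hinge at the -x end, ball stud (28 mm ball) at the +x end. The hinge cheeks rise to 66 mm.
- clamp_arm: Hinged flat steel bar, 0.4 kg, with an upside-down cup (coupler, 42 mm diameter, top 73 mm above the bench) over the ball at its free end. Origin on the hinge; x along the arm to the coupler (190 mm), y the hinge axis. Level at the start; the free end swings up (about -y, at most 1.0 rad) and falls back if let go. Carries the latch; locked to the ball (2-3 mm play) until that is pulled.
- hinge (a point): Point on the clamp arm's hinge axis, in the arm's middle plane, 54 mm above the bench (fixed; axes as the fixture's).
- ball (a point): Centre of the ball of the fixed ball stud.
- coupler (a point): Centre of the cup at the clamp arm's free end; coincides with the ball's centre when the arm is down. Moves with the arm.
- latch (a joint): Pull of the sideways spring latch, m: 0 = closed (its forked jaw lies under the ball), 0.020 = fully pulled; the jaw is clear of the ball beyond 0.010. It slides along the clamp arm's -y direction; the spring draws it back, 4 N at 0 rising to 9 N at 0.020. It snaps back when let go.
- latch_tab (a point): Middle of the top edge of the latch's upright steel tab, 109 mm above the bench with the arm down. It stands on the coupler's -y side (34.5 mm from its centre when closed), 24 mm wide along the arm's x, 9 mm thick along y, free above the coupler's top (36 mm lower). Grip it across its thickness, fingers closing along y. Moves with latch and arm; axes are the arm's.
- stone: The India stone: plain brown abrasive bar 75 x 22 x 16 mm (x, y, z), about 70 g, lying flat on the wooden rest (rest 90 x 40 x 20 mm, so its underside starts 20 mm above the bench). Origin at the centre of its underside, x along its length.
- chest_drawer0 (a joint): Opening of the one drawer of the grey steel tool chest (fixed to the bench, 220 x 200 x 80 mm: x, y, z), m; it opens along the chest's -x direction: 0 = fully shut; it starts 0.10 to 0.125 open. About 1 N of friction. Less than 8 mm counts as shut.
- drawer_in (a point): Point on the drawer's inner floor, mid-width, 42 mm behind the inside of its front, 22 mm above the bench; moves with it, axes as the chest's. Inner floor 175 (x) by 158 mm (y), walls 6 mm thick, 36 mm high; front panel top 68 mm above the bench. With the drawer open by d, the floor is uncovered from its front (-x) edge over a length of d - 6 mm.
- chest_drawer0_handle (a point): Middle of the drawer's bar handle, a bar 100 mm long along the chest's y, about 10 mm thick, 44 mm above the bench, standing 35 mm off the drawer front. Moves with the drawer.
- insert: Hardened steel runner insert, 60 x 40 x 28 mm with a groove along its top, in the fixture under the clamp arm; stays there. Origin at the centre of its underside.
- pin_vise: Knurled brass pin vise, 88 mm long, 16 mm thick, lying on the bench; bystander.
- spare_insert: A second runner insert like the first, loose on the bench; bystander.
- paste_jar: Small jar of polishing paste, 44 mm diameter, 40 mm high; bystander.
- oil_bottle: Bottle, 48 mm diameter, 110 mm high; bystander.
- brush: Hand brush lying on the bench; bystander.
- parallel: Steel parallel bar 100 x 14 x 30 mm on the bench; bystander.
There are look-alikes about, which are no part of the job. Several things have the shape of the stone; the one meant has the colours described above.

How it is judged:
By the outcome, as a careful person would: the job done as asked, in the order asked, and still so for the second after the job is handed in, while the arm keeps its last pose, push and grip.
It also fails if it takes over 64 s, if anything falls off the work surface, if the arm or the gripper's body presses on something with over 40 N, if the wrist force passes 120 N, or if a joint passes its speed limit or range.

## Working session

There is one attempt and no reset: what is moved stays moved. The work goes in short steps, Python scripts to look and compute and a tool call to move; the robot and the scene stay as the last step left them, time stands still between calls to the robot, and variables do not carry over. Pictures are saved under pics/ and viewed, at most 10 in all, crops included, and the job is handed in when it is done.

Besides the shell and the picture viewer there is one more tool, called after "Request:" as name(argument=value, ...) on one line, values as JSON. play_rows: Moves the arm, as the interface text tells. Its arguments: {"type":"object","properties":{"deltas":{"type":"array"},"force":{"type":"number"}},"required":["deltas"]}

```bash
mkdir -p pics
cat > h.py <<'E'
import numpy as np, cv2
from plant import manip, cams
def snap(n,f):
    d=cams.get_image(n); cv2.imwrite(f'pics/{f}.png',d['color'][:,:,::-1])
    np.save(f'pics/{f}.npy',{k:v for k,v in d.items()},allow_pickle=True); return d
def load(f): return np.load(f'pics/{f}.npy',allow_pickle=True).item()
def K(d): return np.array([[d['fx'],0,d['cx']],[0,d['fy'],d['cy']],[0,0,1.]]),np.array([d['k1'],0,0,0,0.])
def ray(d,u,v):
    k,c=K(d); p=cv2.undistortPoints(np.array([[[u,v]]],float),k,c)[0,0]
    E=np.array(d['extrinsics']); R,t=E[:3,:3],E[:3,3]
    return -R.T@t, R.T@np.array([p[0],-p[1],-1.])
def at(d,u,v,z):
    o,r=ray(d,u,v); return o+r*(z-o[2])/r[2]
def proj(d,P):
    E=np.array(d['extrinsics']); q=E[:3,:3]@np.array(P,float)+E[:3,3]; k,c=K(d)
    return cv2.projectPoints(np.array([[[q[0],-q[1],-q[2]]]]),np.zeros(3),np.zeros(3),k,c)[0][0,0]
def tri(*l):
    A=np.zeros((3,3));b=np.zeros(3)
    for d,u,v in l:
        o,r=ray(d,u,v); r/=np.linalg.norm(r); M=np.eye(3)-np.outer(r,r); A+=M;b+=M@o
    return np.linalg.solve(A,b)
E
python3 - <<'E'
from h import *
for n in('top','side'):
    d=snap(n,n+'0'); print(n,d['fx'],d['k1'],np.round(-np.array(d['extrinsics'])[:3,:3].T@np.array(d['extrinsics'])[:3,3],3))
    cv2.imwrite(f'pics/{n}0b.png',cv2.resize(d['color'][:,:,::-1],(800,600),interpolation=cv2.INTER_CUBIC))
s=manip.sense();print(s)
E
```

```text
top 350.8696796485769 -0.03288825212861916 [0.502 0.079 1.015]
side 464.5908215459862 -0.09335953338978682 [0.306 1.003 0.811]
{'time_s': 0.1, 'joints': array([ 1.21978907,  0.33386235,  0.03991145,  1.46616622, -0.01338789,
        1.34334264, -0.05850455]), 'joint_velocities': array([-1.03418088e-03,  7.65062792e-05,  6.10511378e-04, -2.38145732e-03,
        1.24315957e-04, -2.14099203e-04, -7.08298238e-04]), 'effort': array([ 4.89329963e-03, -6.57811546e+01,  1.34074811e+00, -4.04709649e+01,
       -5.94520499e-02,  4.09826206e-02,  2.89031425e-05]), 'ee_pos': array([ 0.16178986, -0.62909553,  0.22174261]), 'ee_rot': array([-3.14008535e+00,  1.25542569e-04,  2.51754113e-01]), 'contact_force': array([-0.76896878, -0.0907358 , -1.00358848]), 'wrist_torque': array([-0.00679034, -0.02202898,  0.06380798]), 'grip_force': 0.0, 'gripper_width': 1.0011674125816836}
```

View pics/top0b.png

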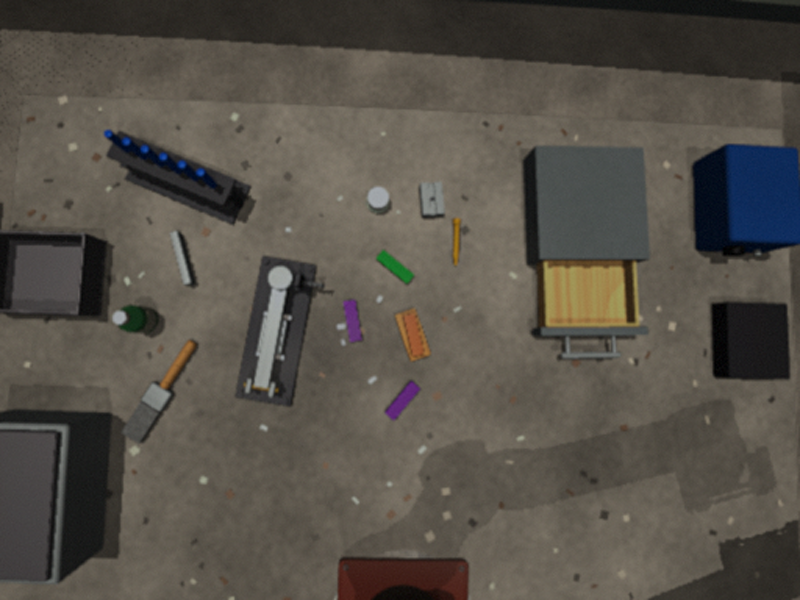

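View pics/side0b.png

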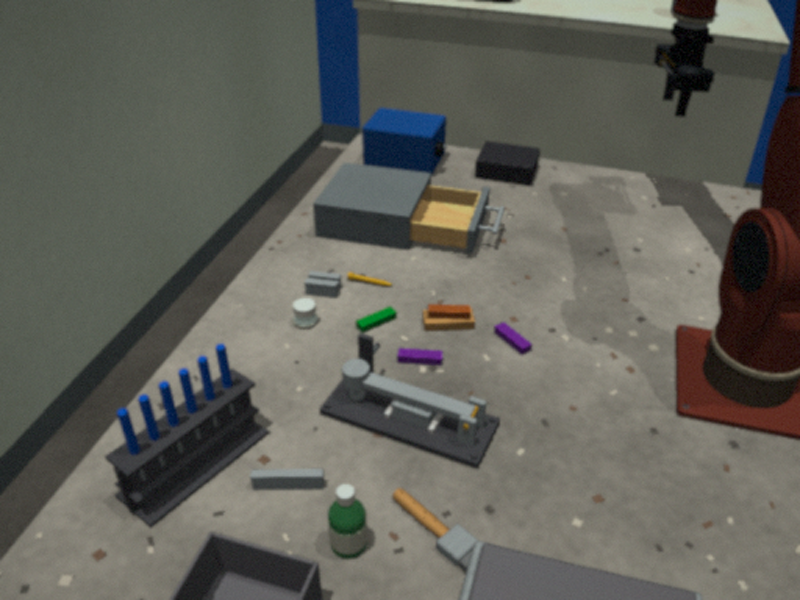

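Stone candidates in the top view (800x600): green bar (395,266), purple bars (353,320) and (403,400), and a reddish-brown bar on a wooden rest (413,334). The last one fits because it is brown and lies on the rest. I'll confirm with an enlarged crop.

Run:
```python
from h import *
t=load('top0')['color'][:,:,::-1]; s=load('side0')['color'][:,:,::-1]
c=lambda im,u,v,w,h,W,H:cv2.resize(im[v:v+h,u:u+w],(W,H),interpolation=cv2.INTER_CUBIC)
# each 400x300
a=c(t,230,180,80,60,400,300); b=c(t,140,155,80,60,400,300)
e=c(t,330,160,100,75,400,300); f=c(s,200,200,128,96,400,300)
cv2.imwrite('pics/c1.png',np.vstack([np.hstack([a,b]),np.hstack([e,f])]))
```

```text
(no output)
```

View pics/c1.png

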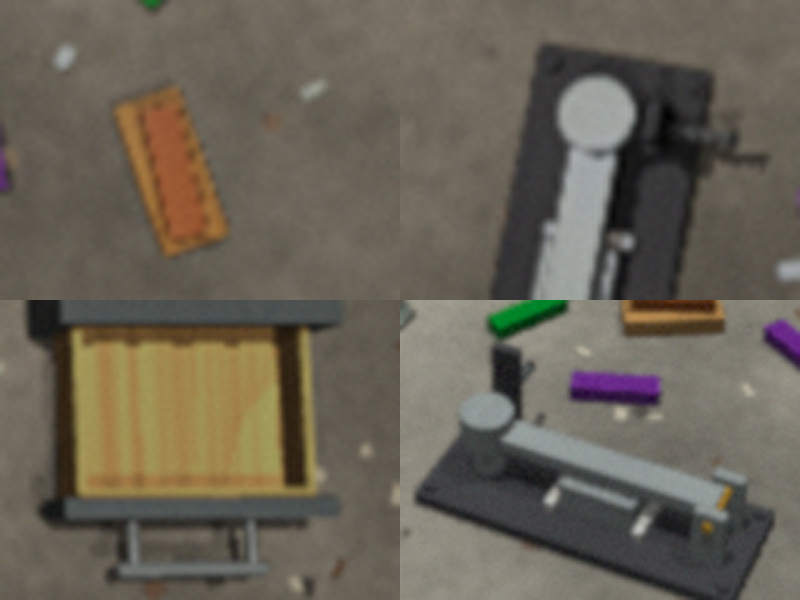

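Crop: the bar on the rest, local (175,170), is brown, so it is the stone. The latch tab is the dark upright by the coupler, at about (655,125) in the crop. The drawer is open and empty, with its handle at about (193,570).

Run:
```python
from h import *
t=load('top0');s=load('side0')
r=lambda x:np.round(x,4)
A=lambda u,v,z:at(t,230+u/5-.4,180+v/5-.4,z)
st=[A(*p,.036) for p in((140,107),(183,97),(212,230),(166,241))]
rs=[A(*p,.020) for p in((115,103),(180,87),(229,236),(163,255))]
for q in(st,rs):
    q=np.array(q);print('c',r(q.mean(0)),'len',r(np.linalg.norm(q[0]-q[3])),r(np.linalg.norm(q[0]-q[1])),'yaw',np.degrees(np.arctan2(*((q[0]+q[1]-q[2]-q[3])[[1,0]]))))
B=lambda u,v,z:at(t,140+u/5-.4,155+v/5-.4,z)
print('coupler',r(B(197,113,.073)))
q=np.array([at(t,u*.64-.2,v*.64-.2,.014) for u,v in((264,257),(316,264),(291,405),(237,397))])
print('plate',r(q.mean(0)),np.linalg.norm(q[0]-q[3]),np.linalg.norm(q[0]-q[1]),'yaw',np.degrees(np.arctan2(*((q[0]+q[1]-q[2]-q[3])[[1,0]]))))
yaw=np.arctan2(*((q[0]+q[1]-q[2]-q[3])[[1,0]]))
print('tab top view',r(B(255,125,.109)),'side',r(at(s,234.6,216,.109)))
S=lambda u,v,z:at(s,200+u*.32,200+v*.32,z)
print('coupler side',r(S(88,110,.073)))
D=lambda u,v,z:at(t,330+u/4-.4,160+v/4-.4,z)
print('handle',r(D(118,272,.049)),r(D(268,268,.049)))
print('front outer top',r(D(65,218,.068)),r(D(340,212,.068)))
print('front top inner',r(D(70,196,.068)),r(D(340,196,.068)))
print('chest front top edge',r(D(60,24,.08)),r(D(340,22,.08)))
print('chest back',r(at(t,536*.64,147*.64,.08)),r(at(t,643*.64,148*.64,.08)))
```

```text
c [ 0.5154 -0.0063  0.036 ] len 0.0758 0.0248 yaw 13.117305609006635
c [ 0.5147 -0.0057  0.02  ] len 0.0899 0.0382 yaw 19.39709282882393
coupler [0.6046 0.2297 0.073 ]
plate [0.515  0.2397 0.014 ] 0.2562331895743064 0.09586946772086784 yaw -7.765839357203943
tab top view [0.5955 0.1939 0.109 ] side [0.5946 0.2016 0.109 ]
coupler side [0.6009 0.2326 0.073 ]
handle [ 0.4829 -0.2698  0.049 ] [ 0.4883 -0.3773  0.049 ]
front outer top [ 0.519 -0.226  0.068] [ 0.5283 -0.4202  0.068 ]
front top inner [ 0.5341 -0.2295  0.068 ] [ 0.5394 -0.4204  0.068 ]
chest front top edge [ 0.6508 -0.2185  0.08  ] [ 0.6593 -0.4164  0.08  ]
chest back [ 0.8528 -0.2144  0.08  ] [ 0.8609 -0.4123  0.08  ]
```

Request:
play_rows(deltas=[[[0.6, 30, -31, 3, 0, 0, 0], [0.6, 32, -33, 4, 0, 0, 0], [0.6, 32, -33, 4, 0, 0, 0], [0.6, 32, -33, 4, 0, 0, 0], [0.6, 32, -33, 4, 0, 0, 0], [0.6, 32, -33, 4, 0, 0, 0], [0.6, 32, -33, 4, 0, 0, 0], [0.6, 32, -33, 4, 0, 0, 0], [0.6, 32, -33, 4, 0, 0, 0], [0.6, 32, -33, 4, 0, 0, 0]]], force=20)

```text
time_s: 1.1
ee_pos: [0.3886, -0.2308, 0.1833]
ee_rot: [3.141, 0.0, 0.252]
contact_force: [1.0, -0.5, -0.5]
gripper_width: 0.603
grip_force: 0.0
```

```bash
cat >> h.py <<'E'
from scipy.spatial.transform import Rotation as Ro
def plan(p,yaw=None):
    s=manip.sense(); R=Ro.from_euler('xyz',s['ee_rot']); e=s['ee_pos']
    print('t',round(s['time_s'],2),'pos',np.round(e,4),'rot deg',np.round(np.degrees(s['ee_rot']),2),'F',np.round(s['contact_force'],1),'w',round(s['gripper_width'],3),'gf',round(s['grip_force'],1))
    print('shift mm',np.round(1000*R.inv().apply(np.array(p)-e),1))
    if yaw is not None:
        T=Ro.from_euler('xyz',[np.pi,0,np.radians(yaw)]); print('turn deg',np.round(np.degrees((R.inv()*T).as_rotvec()),2))
E
python3 -c "
from h import *
plan([.5154,-.0063,.10],14)"
```

```text
t 1.1 pos [ 0.3886 -0.2308  0.1833] rot deg [1.7999e+02 1.0000e-02 1.4410e+01] F [ 1.  -0.5 -0.5] w 0.603 gf 0.0
shift mm [ 178.7 -185.9   83.3]
turn deg [0.01 0.01 0.41]
```

Request:
play_rows(deltas=[[[0.6, 30, -31, 13, 0, 0, 0], [0.6, 30, -31, 14, 0, 0, 0], [0.6, 30, -31, 14, 0, 0, 0], [0.6, 30, -31, 14, 0, 0, 0], [0.6, 30, -31, 14, 0, 0, 0], [0.6, 29, -31, 14, 0, 0, 0], [0.6, 0, 0, 0, 0, 0, 0]]])

```text
time_s: 1.8
ee_pos: [0.5157, -0.0015, 0.0988]
ee_rot: [-3.138, 0.001, 0.259]
contact_force: [0.3, -0.4, 0.4]
gripper_width: 0.602
grip_force: 0.0
```

Run:
```python
from h import *
plan([.5154,-.0063,.023])
w=snap('wrist','w1'); t=snap('top','t1')
for P in([.5154,-.0063,.036],[.6,.2,.1]): print(proj(w,P))
im=w['color'][:,:,::-1]; cv2.imwrite('pics/w1b.png',im)
```

```text
t 1.8 pos [ 0.5157 -0.0015  0.0988] rot deg [-1.7978e+02  4.0000e-02  1.4840e+01] F [ 0.3 -0.4  0.4] w 0.602 gf 0.0
shift mm [-1.5  4.8 75.8]
[261.04661894 206.42806559]
[-56.67022749  14.43070689]
```

View pics/w1b.png

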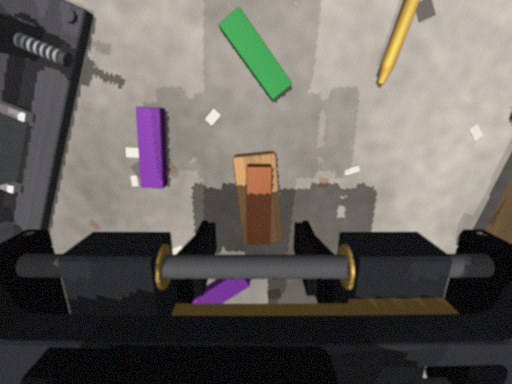

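Stone at wrist px (259,204), within 2 px of the prediction and aligned with the tool. Descending to grasp it.

Request:
play_rows(deltas=[[[0.6, -1, 3.5, 25, 0, 0, 0], [0.6, 0, 0, 25, 0, 0, 0], [0.6, 0, 0, 15, 0, 0, 0], [0.6, 0, 0, 10, 0, 0, 0], [0.2, 0, 0, 0, 0, 0, 0], [0.1, 0, 0, 0, 0, 0, 0], [0.1, 0, 0, 0, 0, 0, 0], [0.1, 0, 0, 0, 0, 0, 0], [0.1, 0, 0, 0, 0, 0, 0]]], force=20)

```text
time_s: 2.8
ee_pos: [0.5156, -0.0114, 0.0262]
ee_rot: [3.141, -0.001, 0.252]
contact_force: [-1.0, 1.1, 3.4]
gripper_width: 0.247
grip_force: 20.0
```

Request:
play_rows(deltas=[[[0.1, 0, 0, -30, 0, 0, 0], [0.1, 0, 0, -40, 0, 0, 0], [0.1, -1, 25, -30, 0, 0, 0], [0.1, -1, 40, 0, 0, 0, 0], [0.1, -1, 45, 0, 0, 0, 0], [0.1, -1, 45, 0, 0, 0, 0], [0.1, -1, 45, 0, 0, 0, 0], [0.1, -1, 45, 0, 0, 0, 0], [0.1, -1, 45, 0, 0, 0, 6], [0.1, 0, 25, 0, 0, 0, 6]]])

```text
time_s: 3.8
ee_pos: [0.5837, -0.3235, 0.1252]
ee_rot: [3.14, 0.0, 0.035]
contact_force: [0.8, -0.7, 0.2]
gripper_width: 0.249
grip_force: 20.0
```

Run:
```python
from h import *
plan([.587,-.3195,.030],2.4)
w=snap('wrist','w2')
for P in([.587,-.3195,.022],[.5368,-.3225,.068],[.655,-.3175,.08]): print(proj(w,P))
```

```text
t 3.8 pos [ 0.5837 -0.3235  0.1252] rot deg [1.7992e+02 2.0000e-02 1.9800e+00] F [ 0.8 -0.7  0.2] w 0.249 gf 20.0
shift mm [ 3.5 -4.1 95.2]
turn deg [ 0.08  0.03 -0.42]
[251.74079668 188.64839201]
[252.77413914 254.18673843]
[251.29875344 123.15932422]
```

View pics/w2.png

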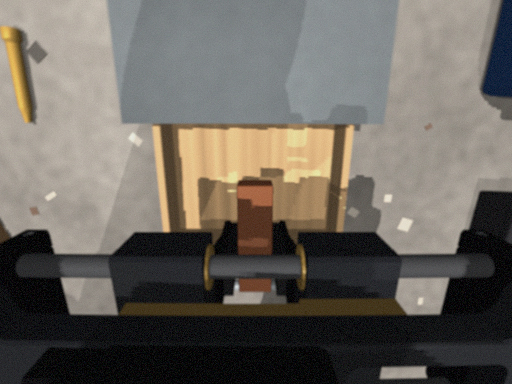

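Stone held at wrist px (255,235) above the open drawer; the chest edge is at row 123 as predicted. Lowering it.

Request:
play_rows(deltas=[[[0.1, 3, -4, 20, 0, 0, 0], [0.1, 0, 0, 25, 0, 0, 0], [0.1, 0, 0, 25, 0, 0, 0], [0.1, 0, 0, 15, 0, 0, 0], [0.1, 0, 0, 8, 0, 0, 0], [0.1, 0, 0, 3, 0, 0, 0], [0.1, 0, 0, 0, 0, 0, 0]]])

```text
time_s: 4.55
ee_pos: [0.5874, -0.3148, 0.0301]
ee_rot: [3.141, -0.001, 0.042]
contact_force: [-0.3, 0.3, -1.5]
gripper_width: 0.252
grip_force: 20.0
```

Request:
play_rows(deltas=[[[0.3, 0, 0, 1, 0, 0, 0], [0.42, 0, 0, 0, 0, 0, 0], [0.42, 0, 0, 0, 0, 0, 0], [0.42, 0, 0, -20, 0, 0, 0], [0.42, 0, 0, -40, 0, 0, 0], [0.42, 0, 0, -40, 0, 0, 0], [0.2, -40, 1, 0, 0, 0, 0], [0.0, -46, 1, 0, 0, 0, 0], [0.0, -46, 1, 0, 0, 0, 0], [0.0, 0, 0, 0, 0, 0, 0]]])

```text
time_s: 5.55
ee_pos: [0.4491, -0.3252, 0.1285]
ee_rot: [3.141, 0.004, 0.037]
contact_force: [0.0, 0.7, 0.1]
gripper_width: 0.144
grip_force: 0.0
```

Run:
```python
from h import *
plan([.455,-.3236,.030],2.4)
t=snap('top','t2'); w=snap('wrist','w3')
im=np.hstack([cv2.resize(t['color'][150:246,310:438],(400,300)),cv2.resize(w['color'],(400,300))])[:,:,::-1]
cv2.imwrite('pics/c2.png',im)
```

```text
t 5.55 pos [ 0.4491 -0.3252  0.1285] rot deg [179.94   0.23   2.12] F [0.  0.7 0.1] w 0.144 gf 0.0
shift mm [ 6.4 -1.4 98.4]
turn deg [ 0.06  0.23 -0.28]
```

View pics/c2.png

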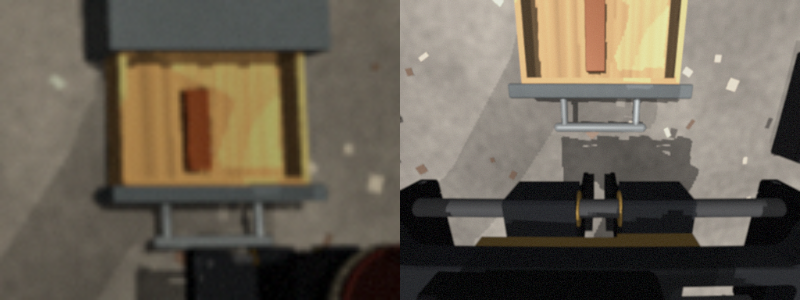

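Stone lies flat in the drawer, at (197,130) in the left crop. Next I push the handle.

Request:
play_rows(deltas=[[[0, 0, 0, 35, 0, 0, 0], [0, 0, 0, 35, 0, 0, 0], [0, 0, 0, 25, 0, 0, 0], [0, 8, 0, 2, 0, 0, 0], [0, 10, 0, 0, 0, 0, 0], [0, 12, 0, 0, 0, 0, 0], [0, 14, 0, 0, 0, 0, 0], [0, 14, 0, 0, 0, 0, 0], [0, 14, 0, 0, 0, 0, 0], [0, 14, 0, 0, 0, 0, 0]]])

```text
time_s: 6.65
ee_pos: [0.543, -0.3198, 0.0322]
ee_rot: [3.141, -0.001, 0.042]
contact_force: [-1.8, -0.6, 1.4]
gripper_width: 0.005
grip_force: 0.8
```

Request:
play_rows(deltas=[[[0, 14, 0, 0, 0, 0, 0], [0, 12, 0, 0, 0, 0, 0], [0, 8, 0, 0, 0, 0, 0], [0, 5, 0, 0, 0, 0, 0], [0, 3, 0, 0, 0, 0, 0], [0, 0, 0, 0, 0, 0, 0]]])

```text
time_s: 7.25
ee_pos: [0.5835, -0.3176, 0.0315]
ee_rot: [-3.141, -0.0, 0.043]
contact_force: [0.1, 0.0, 0.9]
gripper_width: 0.007
grip_force: 0.0
```

Request:
play_rows(deltas=[[[0, 3, 0, 0, 0, 0, 0], [0, 3, 0, 0, 0, 0, 0], [0, 3, 0, 0, 0, 0, 0], [0, 0, 0, 0, 0, 0, 0]]])

```text
time_s: 7.65
ee_pos: [0.5889, -0.3179, 0.0311]
ee_rot: [-3.141, 0.007, 0.041]
contact_force: [-13.9, 1.9, 8.0]
gripper_width: 0.006
grip_force: 6.9
```

Run:
```python
from h import *
plan([.455,-.3236,.030],2.4)
t=snap('top','t3')
cv2.imwrite('pics/c3.png',cv2.resize(t['color'][:,:,::-1],(800,600)))
```

```text
t 7.65 pos [ 0.5889 -0.3179  0.0311] rot deg [-179.94    0.38    2.36] F [-13.9   1.9   8. ] w 0.006 gf 6.9
shift mm [-134.     0.2    2. ]
turn deg [-0.06  0.38 -0.04]
```

View pics/c3.png

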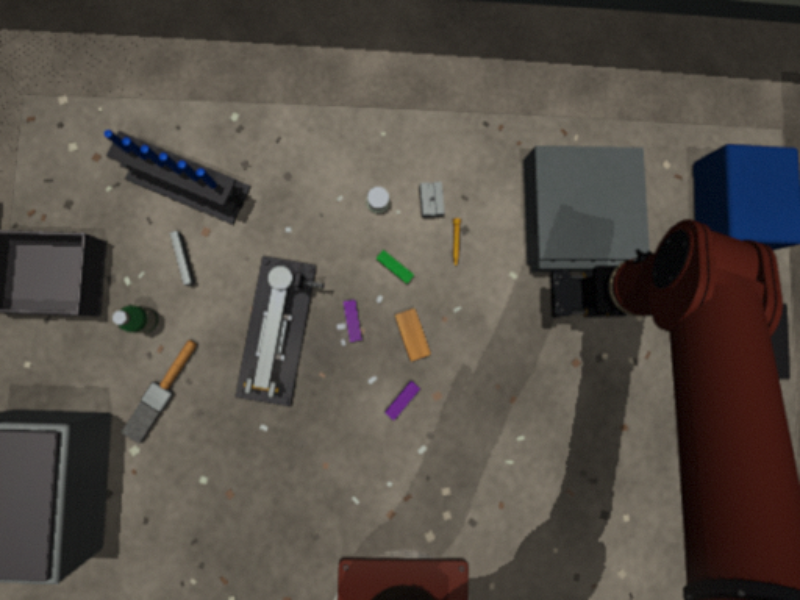

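Drawer front sits against the chest at (585,272), with 14 N at the stop: shut. Moving to the latch tab.

Request:
play_rows(deltas=[[[0, -15, 0, 0, 0, 0, 0], [0, -20, 0, 0, 0, 0, 0], [0.3, 0, 0, -45, 0, 0, 0], [0.4, 0, 0, -50, 0, 0, 0], [0.4, 0, 0, -50, 0, 0, 0], [0.4, 4, -30, -35, 0, 0, 0], [0.4, 6, -45, 0, 0, 0, 0], [0.4, 6, -45, 0, 0, 0, 0], [0.4, 6, -45, 0, 0, 0, 0], [0.4, 6, -45, 0, 0, 0, 0]]])

```text
time_s: 8.7
ee_pos: [0.5765, -0.1062, 0.2121]
ee_rot: [3.141, -0.001, 0.042]
contact_force: [0.7, 0.4, -0.5]
gripper_width: 0.395
grip_force: 0.0
```

Request:
play_rows(deltas=[[[0.4, 6, -45, 0, 0, 0, 0], [0.4, 6, -45, 0, 0, 0, 0], [0.4, 6, -45, 0, 0, 0, 0], [0.4, 6, -45, 0, 0, 0, 0], [0.4, 6, -45, 0, 0, 0, 0], [0.4, 6, -45, 0, 0, 0, 0], [0.4, 1, -30, 0, 0, 0, 5], [0.4, 0, 0, 0, 0, 0, 5], [0.4, 0, 0, 0, 0, 0, 0]]])

```text
time_s: 9.6
ee_pos: [0.6004, 0.1947, 0.2116]
ee_rot: [-3.141, -0.0, -0.131]
contact_force: [0.5, -0.5, 0.6]
gripper_width: 0.401
grip_force: 0.0
```

Run:
```python
from h import *
plan([.597,.197,.15],-7.8)
w=snap('wrist','w4')
for P in([.597,.197,.109],[.603,.231,.073]): print(proj(w,P))
cv2.imwrite('pics/w4b.png',cv2.resize(w['color'][:,:,::-1],(800,600)))
```

```text
t 9.6 pos [0.6004 0.1947 0.2116] rot deg [-1.7998e+02 -1.0000e-02 -7.5300e+00] F [ 0.5 -0.5  0.6] w 0.401 gf 0.0
shift mm [-3.7 -1.9 61.6]
turn deg [-0.02 -0.01  0.27]
[253.89148083 195.24065916]
[224.62995488 184.94499025]
```

View pics/w4b.png

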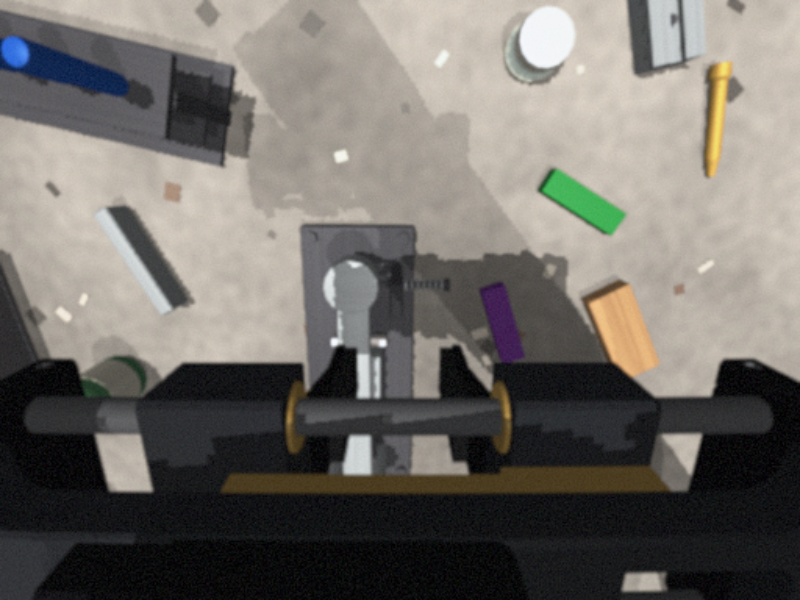

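Run:
```python
from h import *
w=load('w4');s=load('side0'); im=w['color'][150:225,200:300,::-1]
g=lambda im:(255*(im/255.)**.5).astype(np.uint8)
a=cv2.resize(g(im),(800,600),interpolation=cv2.INTER_CUBIC)
b=cv2.resize(g(s['color'][205:245,215:255,::-1]),(240,240),interpolation=cv2.INTER_CUBIC)
a[360:,560:]=b
cv2.imwrite('pics/c4.png',a)
cp=np.array([.6045,.231])
yaw=np.radians(-7.6);ex=np.array([np.cos(yaw),np.sin(yaw)]);ey=np.array([-ex[1],ex[0]])
for du in(-12,0,12):
  for dv in(-4.5,4.5):
    p=cp-ey*.0345+ex*du/1e3+ey*dv/1e3; q=proj(w,[*p,.109]); print(du,dv,np.round((q-[200,150])*8), np.round((proj(s,[*p,.109])-[215,205])*6+[560,360]))
```

```text
-12 -4.5 [464. 428.] [701. 418.]
-12 4.5 [395. 427.] [691. 431.]
0 -4.5 [464. 340.] [674. 410.]
0 4.5 [395. 340.] [664. 423.]
12 -4.5 [465. 251.] [647. 402.]
12 4.5 [395. 251.] [637. 415.]
```

View pics/c4.png

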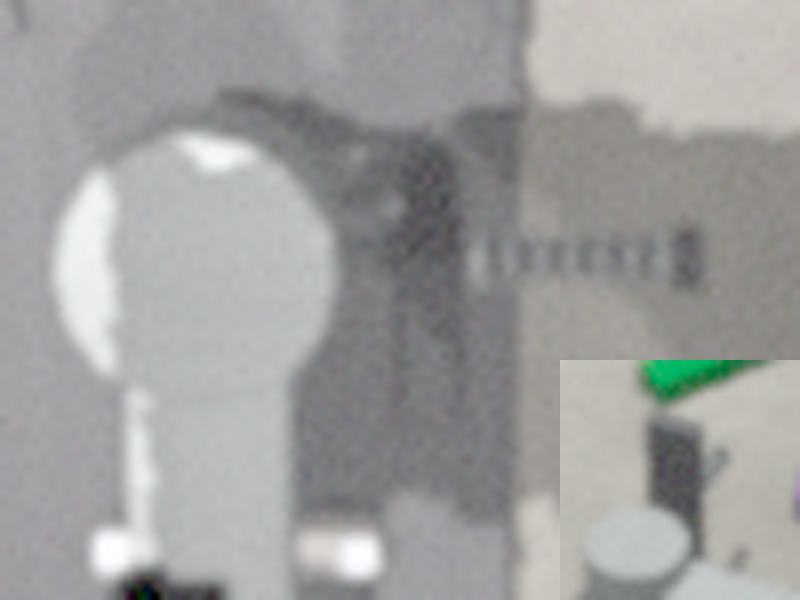

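Run:
```python
from h import *
w=load('w4');s=load('side0')
print(tri((w,286.3,182.3),(s,241.5,220.5)), tri((w,262,182.3),(s,239,223)))
for z in(0.03,.05,.06,.07,.08,.09): 
  p=at(w,286.3,182.3,z); a=at(w,260,182.3,z); print(z,np.round(p,3),np.round((proj(s,p)-[215,205])*6+[560,360]),np.round((proj(s,a)-[215,205])*6+[560,360]))
plan([.600,.1968,.078],-7.7)
```

```text
[0.59286602 0.15748109 0.05987294] [0.59521421 0.18451519 0.07111263]
0.03 [0.585 0.155 0.03 ] [738. 507.] [702. 558.]
0.05 [0.591 0.157 0.05 ] [724. 471.] [689. 519.]
0.06 [0.593 0.158 0.06 ] [717. 453.] [683. 499.]
0.07 [0.596 0.159 0.07 ] [710. 435.] [677. 479.]
0.08 [0.599 0.159 0.08 ] [703. 416.] [670. 459.]
0.09 [0.601 0.16  0.09 ] [695. 398.] [664. 439.]
t 9.65 pos [0.6007 0.1933 0.2116] rot deg [ 1.7999e+02 -2.0000e-02 -7.4600e+00] F [-0.1 -0.7  0. ] w 0.399 gf 0.0
shift mm [ -1.2  -3.4 133.6]
turn deg [ 0.01 -0.02  0.24]
```

Request:
play_rows(deltas=[[[0.4, -1, -3.5, 35, 0, 0, 0], [0.4, 0, 0, 40, 0, 0, 0], [0.4, 0, 0, 30, 0, 0, 0], [0.4, 0, 0, 16, 0, 0, 0], [0.4, 0, 0, 10, 0, 0, 0], [0.4, 0, 0, 0, 0, 0, 0]]])

```text
time_s: 10.25
ee_pos: [0.6001, 0.1963, 0.0802]
ee_rot: [3.141, 0.001, -0.132]
contact_force: [0.2, 0.3, 0.5]
gripper_width: 0.397
grip_force: 0.0
```

Request:
play_rows(deltas=[[[0.2, 0, 0, 0, 0, 0, 0], [0.1, 0, 0, 0, 0, 0, 0], [0.05, 0, 0, 0, 0, 0, 0], [0.02, 0, 0, 0, 0, 0, 0], [0.02, 0, 0, 0, 0, 0, 0], [0.02, 0, 0, 0, 0, 0, 0]]], force=40)

```text
time_s: 10.85
ee_pos: [0.6004, 0.1965, 0.0812]
ee_rot: [3.141, -0.001, -0.133]
contact_force: [-1.3, -3.0, 5.4]
gripper_width: 0.099
grip_force: 40.0
```

Request:
play_rows(deltas=[[[0.02, 0, 4, 0, 0, 0, 0], [0.02, 0, 5, 0, 0, 0, 0], [0.02, 0, 5, 0, 0, 0, 0], [0.02, 0, 4, 0, 0, 0, 0], [0.02, 0, 0, 0, 0, 0, 0]]])

```text
time_s: 11.35
ee_pos: [0.5982, 0.181, 0.0812]
ee_rot: [-3.138, -0.001, -0.131]
contact_force: [2.8, 7.6, -0.1]
gripper_width: 0.099
grip_force: 40.0
```

Request:
play_rows(deltas=[[[0.02, 0, 2, 0, 0, 0, 0], [0.02, 0, 0, 0, 0, 0, 0]]])

```text
time_s: 11.55
ee_pos: [0.598, 0.1796, 0.0812]
ee_rot: [-3.137, -0.002, -0.131]
contact_force: [3.4, 8.4, 0.0]
gripper_width: 0.1
grip_force: 40.0
```

```bash
python3 -c "
from h import *
plan([.6004,.1965,.0812],-7.6)"
```

```text
t 11.55 pos [0.598  0.1796 0.0812] rot deg [-1.7976e+02 -1.0000e-01 -7.5000e+00] F [3.4 8.4 0. ] w 0.1 gf 40.0
shift mm [  0.2 -17.1   0.1]
turn deg [-0.24 -0.1   0.1 ]
```

Request:
play_rows(deltas=[[[0.02, 0, 2, 0, 0, 0, 0], [0.02, 0, 2, 0, 0, 0, 0], [0.02, 0, 0, 0, 0, 0, 0]]])

```text
time_s: 11.85
ee_pos: [0.5975, 0.1764, 0.0812]
ee_rot: [-3.136, -0.002, -0.13]
contact_force: [4.1, 8.8, -1.9]
gripper_width: 0.101
grip_force: 40.0
```

Request:
play_rows(deltas=[[[0.02, 0, 1, 0, 0, 0, 0], [0.02, 0, 0, 0, 0, 0, 0]]])

```text
time_s: 12.05
ee_pos: [0.5975, 0.1764, 0.0813]
ee_rot: [-3.135, -0.002, -0.13]
contact_force: [5.3, 11.7, -2.6]
gripper_width: 0.096
grip_force: 40.0
```

Request:
play_rows(deltas=[[[0.02, -1.1, 0, -6.6, 0, 2, 0], [0.02, -1.1, 0, -6.6, 0, 2, 0], [0.02, -1.1, 0, -6.6, 0, 2, 0], [0.02, 0, 0, 0, 0, 0, 0]]])

```text
time_s: 12.45
ee_pos: [0.5934, 0.1768, 0.1021]
ee_rot: [-3.136, -0.11, -0.129]
contact_force: [4.9, 12.6, -2.5]
gripper_width: 0.097
grip_force: 40.0
```

Request:
play_rows(deltas=[[[0.02, -1.1, 0, -6.6, 0, 2, 0], [0.02, -1.1, 0, -6.6, 0, 2, 0], [0.02, -1.1, 0, -6.6, 0, 2, 0], [0.02, -1.1, 0, -6.6, 0, 2, 0], [0.02, -1.1, 0, -6.6, 0, 2, 0], [0.02, -1.1, 0, -6.6, 0, 2, 0], [0.02, -1.1, 0, -6.6, 0, 2, 0], [0.02, 0, 0, 0, 0, 0, 0], [0.02, 0, 0, 0, 0, 0, 0]]])

```text
time_s: 13.35
ee_pos: [0.5766, 0.1792, 0.1454]
ee_rot: [-3.136, -0.353, -0.13]
contact_force: [6.2, 11.4, -1.5]
gripper_width: 0.098
grip_force: 40.0
```

Run:
```python
from h import *
plan([.6,.2,.1])
s=snap('side','s5');t=snap('top','t5');c=cv2.resize(s['color'][150:330,150:390,::-1],(800,600),interpolation=cv2.INTER_CUBIC)
h=np.array([.416,.256]);ex=np.array([.9912,-.1323])
for th,lab in((0,'0'),(np.radians(20),'20')):
    p=h+ex*(.19*np.cos(th)-.019*np.sin(th)); P=[*p,.054+.19*np.sin(th)+.019*np.cos(th)]
    print('cup top',lab,np.round((proj(s,P)-[150,150])*3.333))
cv2.imwrite('pics/s5b.png',c)
```

```text
t 13.35 pos [0.5766 0.1792 0.1454] rot deg [-179.66  -20.22   -7.42] F [ 6.2 11.4 -1.5] w 0.098 gf 40.0
shift mm [  3.6 -23.3  49.8]
cup top 0 [257. 281.]
cup top 20 [277. 219.]
```

View pics/s5b.png

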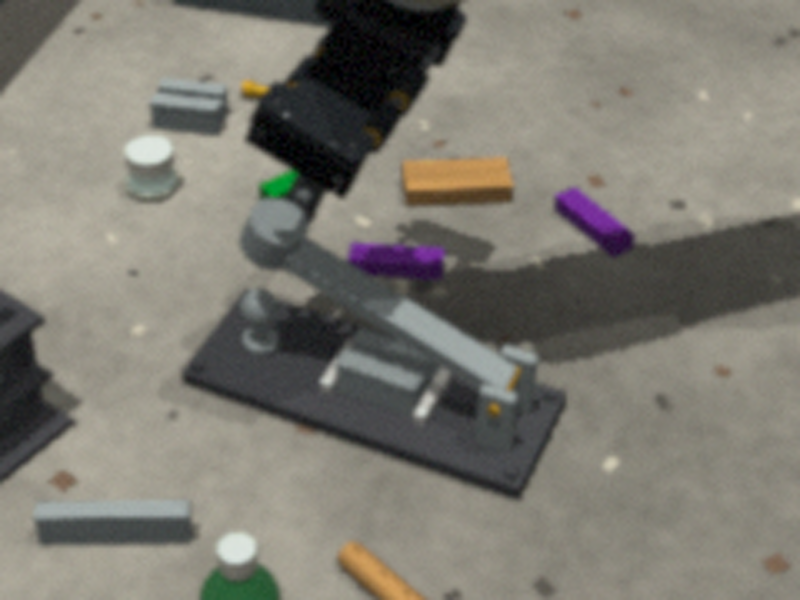

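Cup top at (277,217) in the crop, against (277,219) predicted for 20° (65 mm up). The ball stud stands free, the insert is still in place, and the tab is held pulled. Handing in.

```bash
python3 -c "
from plant import manip
print(manip.close_job())"
```

```text
the job is handed in; nothing more can be done
None
```

The India stone is in the shut drawer, and the clamp arm's coupling end is held about 65 mm up by the fully pulled latch tab; the job is handed in, but no verdict came back.

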